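Reset the ratcheted pan tally and count the first pan

ROBOT

A 7-joint arm with a two-finger parallel gripper is mounted at the origin on a cart in front of the work surface, level with it; the furniture and walls round the work are solid. World frame = base frame: x ahead of the robot, y to its left, z up, the work surface at z = 0. Lengths are in m, angles in rad, forces in N, time in s.
With the tool pointing down it reaches from about 0.425 to 0.875 m from the base axis. Payload 4.7 kg.
Tool frame: the origin (TCP) lies at the very end of the fingers, on their centre line; the grasp point (between the pads) lies 19 mm behind it; z points along the fingers, y is the line along which they close (so a half turn about z gives the same grasp; the last joint's range is limited). The gripper opens to 87 mm and grips with 3 to 60 N. Pads are 19 mm wide; open, the fingers measure 117 mm over their backs; the gripper's body (75 mm by 190 mm) begins 51 mm behind the grasp point.
Start: joints at [-1.305, 0.321, -0.07, 1.45, 0.023, 1.371, -0.057], TCP at [0.162, 0.63, 0.223] pointing down, gripper open.
Joint ranges: [-2.86, 2.86], [-0.3, 2.09], [-1.38, 1.24], [0.06, 2.45], [-1.56, 4.7], [0.09, 2.05], [-2.69, 2.69]. Speed limits (rad/s): [2.57, 2.57, 3.14, 3.14, 3.14, 3.14, 3.14].

INTERFACE

Orientations are given as a rotation vector (axis times angle).
In Python, from bench import ctrl gives the robot as it stands.
- The arm moves only by the tool jog_arm, never from a script. Its argument "commands" is a list of rows, each a list of 7 numbers: the opening, from 0 (shut) to 1 (fully open), then the shift along the world's x, y, z scaled (see below), then the turn, a rotation vector about the world's x, y, z scaled (see below). A call has exactly 5 rows; each row is the pose to reach, as a shift and turn from the pose commanded when the call began; what a row does not reach only later rows make up. The controller multiplies each number of a shift by 0.5 m and each number of a turn by 30 degrees. A row lasts 1/12 s, in which the tool goes at most 41.7 mm and 7.16 degrees, less where a joint would pass 70% of its speed; a pose out of reach is approached as far as the arm can. A call with a number of a shift or a turn outside -1 to 1 is refused whole. A call with a gripper value outside its range is refused whole. The fingers move at their own pace and stop on an object; "grip_force" is the grip in N (left out, the last holds). Time passes only in rows, so rows that repeat a pose let the fingers close, or fill a call up. It gives the time, the measured TCP pose, the force, the opening and the grip force at its end, in the units of the state.
- ctrl.get_state(): the state, without advancing time (a new reading comes with each control period).
- ctrl.get_image(name): name is "scene" or "side" or "wrist"; returns a dict with "frame" (384x512x3 uint8, red, green, blue), "vfov" (degrees; the focal length in pixels is half the picture's height over the tangent of half this angle, whatever the lens; pixels are square), "cx", "cy" (the principal point, pixels), "camera_from_world" (4x4, takes a point from world to camera coordinates); the wrist camera has in their place "mount" (4x4, takes a point from camera to tool coordinates, whose origin is the TCP and whose axes are the flange's). Camera axes: x right, y down, z forward; pixel columns grow to the right and rows downward; lengths in m; the calibration is good to about 2 mm. A picture is of the moment at which its call begins: read the wrist's pose just before it. There is no depth.
- ctrl.close_job(): hands the job in; it is judged then, once.
The state is a dict: "time": time; "joint_positions": joint angles; "qd": joint speeds; "joint_torque": joint torques, N m; "position": TCP position; "tool_rot": TCP orientation; "ft_force": force on the tool from outside, world axes, zero at the start; "torque": the same for the moment, N m; "grip_width": opening from 0.0 (shut) to 1.0 (fully open); "grip_force": force on a finger pad.
Only numpy, scipy, OpenCV 4.12 (cv2) and the standard library are available. Lean on these libraries where they do the work, as an engineer would, in place of code of your own. Each camera call takes 0.05 s, during which the arm holds its last target. There are 200 camera calls.

TASK

Start a new batch on the pan tally, the low square metal plate with the round pointer dial: lift the dial by its bar grip so that it comes clear of the ratchet pawl, turn it back anticlockwise (seen from above) to the long zero mark, and let it down again onto the pawl. Then advance it clockwise by just one click to count the first pan, and leave it seated.

Things in the scene. Friction and masses are not known exactly. Their poses are not given: they have to be found in the camera images.
- dial_grip (a point): Centre of the black bar grip on the dial, 60 mm above the worktop when seated (rises with the dial). Bar 52 mm long, 16 thick, from 15 mm below to 11 mm above this point, upright on the middle of a flat steel disc 100 mm across, 10 thick. x: level along the bar, towards the end with the black pointer line; y: across the bar (grip along y, from above); z: up, the dial's axis.
- tally: The tally's fixed square aluminium plate, 136 x 136 mm, top 18 mm up; origin under its centre, on the dial's axis. The long zero bar stands at its +y edge, three round studs 30, 60 and 90 degrees clockwise from it (the last at +x), the sprung pawl under the dial's rim at -x. The red-topped kitchen timer elsewhere is not part of the job.
- dial (a joint): Dial angle (rad), growing clockwise from above; 0 = pointer at the zero bar, hard stop; upper stop 1.94. A click is 0.524 (30 degrees): the pawl drops in at 0.46, 0.99 and 1.51, after which the seated dial cannot turn back past that angle. Friction (0.05 N m) holds it where left. Starts at 1.10 to 1.40.
- dial_lift (a joint): How far the dial is lifted off its seat (m): 0 seated, 0.014 upper stop. Above 0.007 its teeth are clear of the pawl and it turns freely both ways. Lifting takes about 5 N; its weight and a light spring push it down again.

How it is judged:
By the outcome, as a careful person would: the job done as asked, in the order asked, and still so for the second after the job is handed in, with the robot touching nothing.
It also fails if it takes over 32 s, if anything falls off the work surface, if the arm or the gripper's body presses on something with over 40 N, if the wrist force passes 120 N, or if a joint passes its speed limit or range.

## Working session

There is one attempt and no reset: what is moved stays moved. The work goes in short steps, Python scripts to look and compute and a tool call to move; the robot and the scene stay as the last step left them, time stands still between calls to the robot, and variables do not carry over. Pictures are saved under pics/ and viewed, at most 10 in all, crops included, and the job is handed in when it is done.

Besides the shell and the picture viewer there is one more tool, called after "Request:" as a command line: name --pt "numbers of a row" for each row, then --argument value for the rest. jog_arm: Moves the arm, as the interface text tells. Shifts and turns lie within -1 to 1; 1 stands for 0.5 m of shift or 30 degrees of turn. Its arguments: {"type":"object","properties":{"commands":{"type":"array","items":{"type":"array","items":{"type":"number","minimum":-1,"maximum":1}}},"grip_force":{"type":"number"}},"required":["commands"]}

```bash
mkdir -p pics
python3 - <<'E'
from bench import ctrl
import cv2,numpy as np
s=ctrl.get_state();print(s['time'],s['position'],s['tool_rot'],s['grip_width'])
ims=[]
for n in("scene","side"):
    d=ctrl.get_image(n);ims.append(d["frame"]);np.savez(n+'.npz',**d)
    print(n,d['vfov'],d['cx'],d['cy'],np.round(d['camera_from_world'],3).tolist())
    cv2.imwrite(f'pics/{n}.png',d["frame"][:,:,::-1])
cv2.imwrite('pics/both.png',cv2.resize(np.vstack(ims),None,fx=.78,fy=.78)[:,:,::-1])
E
```

```text
0.0 [0.16184563 0.62895633 0.22141335] [-3.94387116e-01 -3.11658522e+00  3.05282243e-03] 0.9985568343499389
scene 44.478483050549194 248.63027443677737 191.06619398028425 [[0.725, -0.688, -0.018, -0.373], [-0.546, -0.559, -0.624, 0.317], [0.419, 0.462, -0.781, 0.685], [0.0, 0.0, 0.0, 1.0]]
side 45.24400596809176 255.3013446560202 190.60424512551552 [[1.0, -0.008, 0.018, -0.501], [0.01, -0.567, -0.824, 0.061], [0.016, 0.824, -0.567, 0.863], [0.0, 0.0, 0.0, 1.0]]
```

View pics/scene.png

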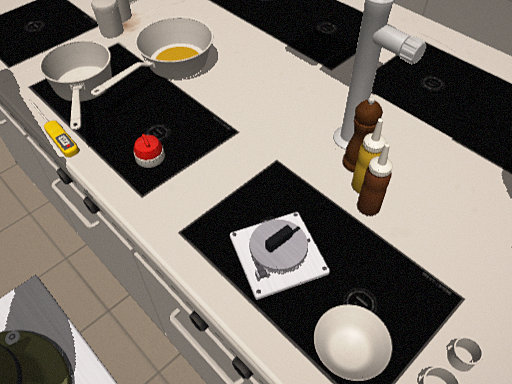

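View pics/side.png

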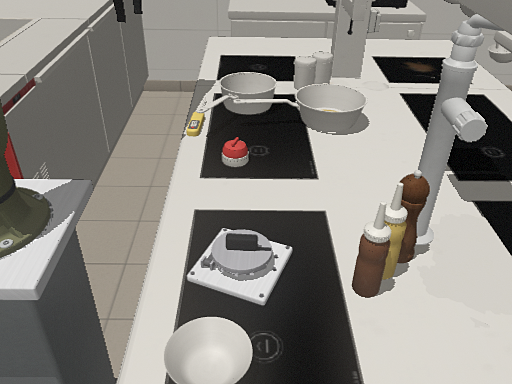

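The tally is at about (280,250) in the scene view and (241,262) in the side view. The bar grip's centre is near (283,238) and (241,242). The timer is the red object further off.

```bash
cat > h.py <<'E'
import numpy as np,cv2
def ray(d,u,v,T=None):
    f=192/np.tan(np.radians(float(d['vfov']))/2)
    T=np.linalg.inv(d['camera_from_world']) if T is None else T
    return T[:3,3],T[:3,:3]@np.array([(u-d['cx'])/f,(v-d['cy'])/f,1])
def onz(d,u,v,z,T=None):
    o,r=ray(d,u,v,T);return (o+r*(z-o[2])/r[2])
E
python3 - <<'E'
from h import *
tiles=[]
for n,(u0,v0) in (("scene",(220,200)),("side",(180,215))):
    d=np.load(n+'.npz');c=d['frame'][v0:v0+105,u0:u0+120]
    tiles.append(cv2.resize(c,None,fx=3.3,fy=3.3,interpolation=cv2.INTER_CUBIC))
    # plate outline: bright region on black hob
    g=cv2.cvtColor(c,cv2.COLOR_RGB2GRAY)
    m=(g>95).astype(np.uint8);k=max(cv2.findContours(m,0,2)[0],key=cv2.contourArea)
    h=cv2.convexHull(k)
    q=cv2.approxPolyN(h,4)[0] if hasattr(cv2,'approxPolyN') else None
    print(n,[(np.round(onz(d,x+u0,y+v0,.018),3).tolist(),(int(x+u0),int(y+v0))) for x,y in q])
    # black grip enclosed within the plate
    b=((g<50)&(cv2.drawContours(np.zeros_like(g),[cv2.convexHull(k)],-1,1,-1)>0)).astype(np.uint8)
    kk=max([c for c in cv2.findContours(cv2.erode(b,None)*0+b,0,2)[0] if cv2.pointPolygonTest(h,tuple(map(float,c.mean((0,1)))),True)>12],key=cv2.contourArea)
    r=cv2.minAreaRect(kk);print(r, 'grip @z.06',onz(d,r[0][0]+u0,r[0][1]+v0,.06))
cv2.imwrite('pics/zoom.png',np.hstack(tiles)[:,:,::-1])
E
```

```text
scene [([0.514, -0.203, 0.018], (331, 273)), ([0.388, -0.15, 0.018], (256, 300)), ([0.443, -0.021, 0.018], (228, 233)), ([0.569, -0.073, 0.018], (297, 210))]
((61.24000549316406, 36.320003509521484), (12.400001525878906, 38.400001525878906), 53.13010025024414) grip @z.06 [ 0.48553291 -0.11120436  0.06      ]
side [([0.567, -0.082, 0.018], (294, 248)), ([0.51, -0.21, 0.018], (263, 305)), ([0.385, -0.158, 0.018], (183, 279)), ([0.45, -0.006, 0.018], (228, 220))]
((65.0, 28.0), (38.0, 14.0), 0.0) grip @z.06 [ 0.48232184 -0.11879067  0.06      ]
```

View pics/zoom.png

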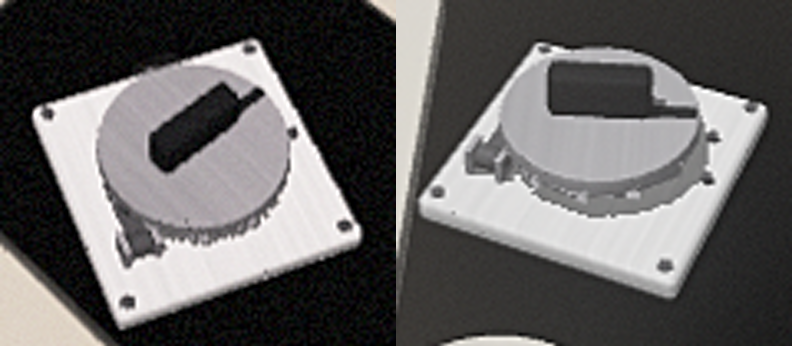

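Request:
jog_arm --pt "1 0.06 -0.05 0 0 0 -0.2" --pt "1 0.12 -0.1 0 0 0 -0.4" --pt "1 0.18 -0.15 0 0 0 -0.6" --pt "1 0.24 -0.2 0 0 0 -0.8" --pt "1 0.26 -0.21 0 0 0 -0.95"

```text
time: 0.52
position: [0.2989, 0.5187, 0.2225]
tool_rot: [1.169, 2.911, -0.003]
ft_force: [1.2, -0.7, 0.2]
grip_width: 1.003
grip_force: 0.0
```

Request:
jog_arm --pt "1 0.05 -0.04 0 0 0 -0.2" --pt "1 0.1 -0.09 0 0 0 -0.4" --pt "1 0.15 -0.13 0 0 0 -0.6" --pt "1 0.2 -0.18 0 0 0 -0.8" --pt "1 0.24 -0.22 0 0 0 -0.95"

```text
time: 0.93
position: [0.4139, 0.4119, 0.2222]
tool_rot: [1.842, 2.544, -0.001]
ft_force: [0.7, -0.1, 0.1]
grip_width: 1.0
grip_force: 0.0
```

Request:
jog_arm --pt "1 0.02 -0.06 0 0 0 -0.2" --pt "1 0.04 -0.12 0 0 0 -0.4" --pt "1 0.06 -0.17 0 0 0 -0.6" --pt "1 0.08 -0.23 0 0 0 -0.8" --pt "1 0.1 -0.28 0 0 0 -0.95"

```text
time: 1.35
position: [0.4622, 0.2721, 0.2222]
tool_rot: [2.411, 2.014, -0.002]
ft_force: [1.1, 0.3, 0.3]
grip_width: 1.0
grip_force: 0.0
```

Request:
jog_arm --pt "1 0.01 -0.06 0 0 0 -0.2" --pt "1 0.02 -0.12 0 0 0 -0.4" --pt "1 0.04 -0.17 0 0 0 -0.6" --pt "1 0.05 -0.23 0 0 0 -0.8" --pt "1 0.06 -0.28 0 0 0 -0.95"

```text
time: 1.77
position: [0.492, 0.1321, 0.2223]
tool_rot: [2.833, 1.358, -0.001]
ft_force: [1.0, 0.5, 0.2]
grip_width: 0.999
grip_force: 0.0
```

Request:
jog_arm --pt "1 0 -0.06 0 0 0 -0.2" --pt "1 0 -0.12 0 0 0 -0.4" --pt "1 0 -0.17 0 0 0 -0.6" --pt "1 0 -0.22 0 0 0 -0.8" --pt "1 0 -0.26 0 0 0 -0.95"

```text
time: 2.18
position: [0.4915, 0.0022, 0.2223]
tool_rot: [3.08, 0.618, -0.001]
ft_force: [0.4, 0.2, 0.3]
grip_width: 0.999
grip_force: 0.0
```

Request:
jog_arm --pt "1 0 -0.05 0 0 0 -0.2" --pt "1 -0.01 -0.1 0 0 0 -0.4" --pt "1 -0.02 -0.15 0 0 0 -0.6" --pt "1 -0.02 -0.2 0 0 0 -0.8" --pt "1 -0.024 -0.23 0 0 0 -0.95"

```text
time: 2.6
position: [0.4793, -0.1135, 0.2225]
tool_rot: [3.137, -0.161, -0.0]
ft_force: [0.7, 0.8, 0.1]
grip_width: 1.0
grip_force: 0.0
```

Run:
```python
from bench import ctrl
from h import *
from scipy.spatial.transform import Rotation as R
s=ctrl.get_state();d=ctrl.get_image("wrist")
T=np.eye(4);T[:3,:3]=R.from_rotvec(s['tool_rot']).as_matrix();T[:3,3]=s['position']
print(s['time'],s['position'],s['tool_rot'],s['joint_positions'],np.round(T[:3,1],3))
d['T']=T@d['mount'];np.savez('wrist1.npz',**d)
cv2.imwrite('pics/wrist1.png',d['frame'][:,:,::-1])
dd=np.load('scene.npz')
for n,u,v in (('scene',261,273),('side',207.6,263.5)): print('pawl',onz(np.load(n+'.npz'),u,v,.022))
```

```text
2.6 [ 0.47928823 -0.11354453  0.22246806] [ 3.13674705e+00 -1.61226009e-01 -3.97812338e-05] [-0.54061711 -0.04564812  0.70627222  1.85242539  0.03127105  1.32396689
 -1.51600479] [-0.103 -0.995  0.001]
pawl [ 0.42711599 -0.1222434   0.022     ]
pawl [ 0.42148147 -0.12660086  0.022     ]
```

View pics/wrist1.png

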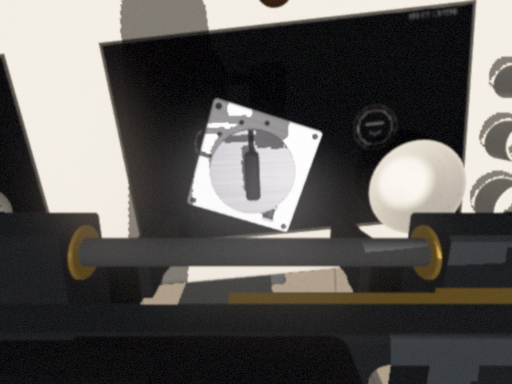

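Wrist view: the plate is at about (255,165), the bar grip at (252,175) with its pointer line running up to (251,130), the zero bar at left (203,155) and the studs at (219,134), (241,122) and (267,123).

Run:
```python
from h import *
d=dict(np.load('wrist1.npz'));T=d['T'];g=cv2.cvtColor(d['frame'],cv2.COLOR_RGB2GRAY)
P=lambda u,v,z:onz(d,u,v,z,T)
c=np.array([P(u,v,.018)[:2] for u,v in((216,98),(322,132),(284,231),(188,203))])
e=c[1]-c[0];print(c,c.mean(0),np.linalg.norm(np.roll(c,1,0)-c,axis=1))
for a,b in((0,1),(3,2),(0,3),(1,2)): print('edge yaw',np.degrees(np.arctan2(*(c[b]-c[a])[::-1])))
m=np.zeros_like(g);m[125:205,240:265]=(g[125:205,240:265]<70)
n,l,st,ce=cv2.connectedComponentsWithStats(m);i=1+st[1:,4].argmax();print(st[i],ce[i])
ys,xs=np.where(l==i);
for y in range(ys.min(),ys.max()+1,5):print(y,xs[ys==y].min(),xs[ys==y].max())
bar=(l==i)
print('zero',P(203,155,.018),'studs',[P(*p,.02)[:2].round(3) for p in((219,134),(241,122),(267,123))])
print('camera',T[:3,3])
import cv2 as _;cv2.imwrite('pics/w1z.png',cv2.resize(d['frame'][90:240,170:340],None,fx=3.5,fy=3.5,interpolation=2)[:,:,::-1])
```

```text
[[ 0.56602188 -0.07744546]
 [ 0.51429609 -0.19834847]
 [ 0.39256332 -0.1431143 ]
 [ 0.44310334 -0.02495931]] [ 0.47899616 -0.11096689] [0.13365539 0.13150321 0.13367752 0.12851029]
edge yaw -113.16263713303668
edge yaw -113.1584991514667
edge yaw 156.87754561375274
edge yaw 155.59463801908646
[246 146  11  11  60] [250.73333333 152.08333333]
146 250 251
151 249 253
156 246 256
zero [ 0.50165104 -0.05274338  0.018     ] studs [array([ 0.525, -0.076]), array([ 0.536, -0.103]), array([ 0.532, -0.134])]
camera [ 0.54609685 -0.11976868  0.38449501]
```

View pics/w1z.png

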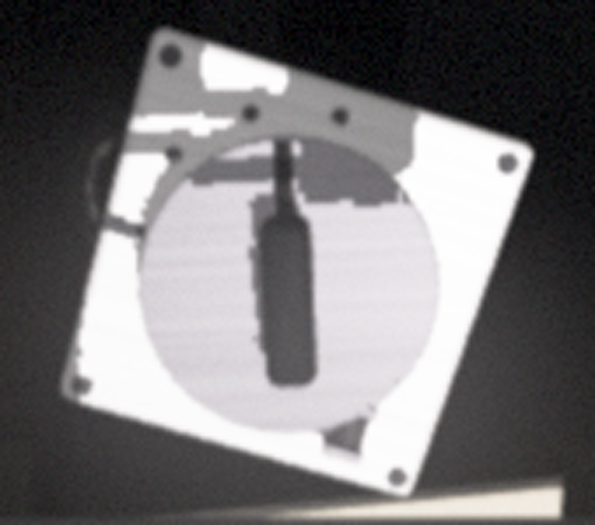

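Run:
```python
from h import *
d=dict(np.load('wrist1.npz'));T=d['T']
P=lambda u,v,z:onz(d,170+u/3.5,90+v/3.5,z,T)[:2]
a,b=P(287,214,.071),P(292,384,.071);t=P(283,140,.045)
y=lambda v:np.degrees(np.arctan2(v[1],v[0]))
print(a,b,(a+b)/2,np.linalg.norm(a-b),y(a-b)); c=np.array([.479,-.111]);print(t,np.linalg.norm(t-c),y(t-c))
```

```text
[ 0.50680357 -0.11366243] [ 0.45434473 -0.10967829] [ 0.48057415 -0.11167036] 0.05260992075564086 -4.3431627757792794
[ 0.5269419  -0.11435514] 0.048059159946646585 -4.003230831142462
```

Request:
jog_arm --pt "1 0.001 0.004 -0.06 0 0 0.057" --pt "1 0.0014 0.004 -0.12 0 0 0.057" --pt "1 0.0014 0.004 -0.18 0 0 0.057" --pt "1 0.0014 0.004 -0.22 0 0 0.057" --pt "1 0.0014 0.004 -0.24 0 0 0.057"

```text
time: 3.07
position: [0.4784, -0.1076, 0.0995]
tool_rot: [3.14, -0.1, -0.008]
ft_force: [-1.1, 0.2, 0.3]
grip_width: 0.997
grip_force: 0.0
```

Request:
jog_arm --pt "1 0 0 -0.04 0 0 0" --pt "1 0 0 -0.07 0 0 0" --pt "1 0 0 -0.095 0 0 0" --pt "1 0 0 -0.103 0 0 0" --pt "1 0 0 -0.103 0 0 0"

```text
time: 3.48
position: [0.4802, -0.1082, 0.0506]
tool_rot: [3.14, -0.101, -0.003]
ft_force: [-0.4, 0.5, 0.2]
grip_width: 1.001
grip_force: 0.0
```

```bash
cat > st.py <<'E'
from bench import ctrl
import numpy as np
from scipy.spatial.transform import Rotation as R
s=ctrl.get_state();M=R.from_rotvec(s['tool_rot']).as_matrix()
print(s['time'],np.round(s['position'],4),'yaw y',np.degrees(np.arctan2(M[1,1],M[0,1])),'tilt',M[:,2].round(3),s['ft_force'],s['torque'],s['grip_width'],s['grip_force'],np.round(s['joint_positions'],2))
E
python3 st.py
```

```text
3.4833 [ 0.4802 -0.1082  0.0506] yaw y -93.67019827843508 tilt [-0.002 -0.    -1.   ] [-0.44613124  0.4640222   0.23302844] [-0.04737242  0.13724616 -0.00021355] 1.001332122322353 0.0 [-0.5   0.18  0.72  2.05 -0.14  0.97 -1.34]
```

Request:
jog_arm --pt "1 0 -0.006 0 0 0 0" --pt "0.4 0 -0.006 0 0 0 0" --pt "0 0 -0.006 0 0 0 0" --pt "0 0 -0.006 0 0 0 0" --pt "0 0 -0.006 0 0 0 0" --grip_force 20

```text
time: 3.9
position: [0.4811, -0.1114, 0.0516]
tool_rot: [-3.14, 0.102, -0.002]
ft_force: [-0.3, 0.5, 0.8]
grip_width: 0.781
grip_force: 0.0
```

Request:
jog_arm --pt "0 0 0 0 0 0 0" --pt "0 0 0 0 0 0 0" --pt "0 0 0 0 0 0 0" --pt "0 0 0 0 0 0 0" --pt "0 0 0 0 0 0 0"

```text
time: 4.32
position: [0.4807, -0.1115, 0.0511]
tool_rot: [3.14, -0.102, -0.0]
ft_force: [0.2, 0.3, -0.1]
grip_width: 0.401
grip_force: 0.0
```

```bash
python3 st.py
```

```text
4.3167 [ 0.4807 -0.1115  0.0511] yaw y -93.71594412244617 tilt [-0. -0. -1.] [ 0.18889583  0.29040144 -0.11717227] [-0.05949654  0.09520277  0.03394423] 0.4014147424307169 0.0 [-0.49  0.18  0.72  2.05 -0.14  0.97 -1.33]
```

Request:
jog_arm --pt "0 0 0 0 0 0 0" --pt "0 0 0 0 0 0 0" --pt "0 0 0 0 0 0 0" --pt "0 0 0 0 0 0 0" --pt "0 0 0 0 0 0 0"

```text
time: 4.73
position: [0.4807, -0.1112, 0.0511]
tool_rot: [-3.14, 0.101, 0.0]
ft_force: [-0.5, 0.6, 1.7]
grip_width: 0.182
grip_force: 20.0
```

Request:
jog_arm --pt "0 0 0 0 0 0 0" --pt "0 0 0 0 0 0 0" --pt "0 0 0 0 0 0 0" --pt "0 0 0 0 0 0 0" --pt "0 0 0 0 0 0 0" --grip_force 30

```text
time: 5.15
position: [0.4807, -0.1113, 0.0511]
tool_rot: [-3.14, 0.102, 0.0]
ft_force: [-0.8, 2.6, 0.3]
grip_width: 0.185
grip_force: 30.0
```

Request:
jog_arm --pt "0 0 0 0.005 0 0 0" --pt "0 0 0 0.01 0 0 0" --pt "0 0 0 0.015 0 0 0" --pt "0 0 0 0.02 0 0 0" --pt "0 0 0 0.022 0 0 0"

```text
time: 5.57
position: [0.4806, -0.1112, 0.0622]
tool_rot: [-3.14, 0.102, 0.0]
ft_force: [2.4, 0.8, -6.5]
grip_width: 0.179
grip_force: 30.0
```

```bash
python3 st.py
```

```text
5.5667 [ 0.4806 -0.1112  0.0622] yaw y -93.70888364049792 tilt [-0.  0. -1.] [ 2.36643301  0.84514705 -6.49122452] [ 0.36468175 -0.32154115  0.01515381] 0.17889979761685357 29.98752772808075 [-0.5   0.16  0.72  2.04 -0.12  0.99 -1.35]
```

Request:
jog_arm --pt "0 0 0 0 0 0 0.2" --pt "0 0 0 0 0 0 0.4" --pt "0 0 0 0 0 0 0.6" --pt "0 0 0 0 0 0 0.8" --pt "0 0 0 0 0 0 1"

```text
time: 5.98
position: [0.4804, -0.1103, 0.0618]
tool_rot: [-3.056, -0.722, 0.0]
ft_force: [2.0, 4.3, -7.3]
grip_width: 0.18
grip_force: 30.0
```

Request:
jog_arm --pt "0 0 0 0 0 0 0.2" --pt "0 0 0 0 0 0 0.4" --pt "0 0 0 0 0 0 0.6" --pt "0 0 0 0 0 0 0.8" --pt "0 0 0 0 0 0 1"

```text
time: 6.4
position: [0.4799, -0.1098, 0.0616]
tool_rot: [-2.764, -1.488, 0.001]
ft_force: [0.1, 5.2, -6.1]
grip_width: 0.182
grip_force: 30.0
```

Request:
jog_arm --pt "0 0 0 0 0 0 0.1" --pt "0 0 0 0 0 0 0.17" --pt "0 0 0 0 0 0 0.23" --pt "0 0 0 0 0 0 0.27" --pt "0 0 0 0 0 0 0.27"

```text
time: 6.82
position: [0.4797, -0.1096, 0.0615]
tool_rot: [-2.655, -1.674, 0.001]
ft_force: [-0.0, 5.2, -7.3]
grip_width: 0.181
grip_force: 30.0
```

```bash
python3 st.py
```

```text
6.8167 [ 0.4797 -0.1096  0.0615] yaw y -25.54014616556482 tilt [-0.002  0.003 -1.   ] [-0.00985794  5.15659662 -7.27471595] [ 1.16959349 -0.14788295 -0.01997897] 0.18128656700378176 29.990118741989136 [-0.39  0.15  0.6   2.04 -0.1   0.99 -0.18]
```

Request:
jog_arm --pt "0 0 0 0 0 0 0.03" --pt "0 0 0 0 0 0 0.06" --pt "0 0 0 0 0 0 0.09" --pt "0 0 0 0 0 0 0.12" --pt "0 0 0 0 0 0 0.12"

```text
time: 7.23
position: [0.4796, -0.1096, 0.0614]
tool_rot: [-2.602, -1.755, 0.001]
ft_force: [0.3, 5.0, -6.7]
grip_width: 0.179
grip_force: 30.0
```

```bash
python3 st.py
```

```text
7.2333 [ 0.4796 -0.1096  0.0614] yaw y -22.009470380353356 tilt [-0.002  0.003 -1.   ] [ 0.27224014  5.01060055 -6.72968687] [ 1.16972015 -0.09306221 -0.28368733] 0.17907427788922858 30.04946082830429 [-0.38  0.15  0.59  2.04 -0.1   0.99 -0.12]
```

Request:
jog_arm --pt "0 0 0 -0.006 0 0 0" --pt "0 0 0 -0.012 0 0 -0.01" --pt "0 0 0 -0.018 0 0 -0.02" --pt "0 0 0 -0.022 0 0 -0.02" --pt "0 0 0 -0.022 0 0 -0.02"

```text
time: 7.65
position: [0.4797, -0.1096, 0.0511]
tool_rot: [-2.61, -1.741, 0.001]
ft_force: [-2.6, 6.5, -1.4]
grip_width: 0.181
grip_force: 30.0
```

```bash
python3 st.py
```

```text
7.65 [ 0.4797 -0.1096  0.0511] yaw y -22.61411982914283 tilt [-0.003  0.003 -1.   ] [-2.60850085  6.5089984  -1.39151547] [ 1.3044139   0.35672792 -0.0992521 ] 0.1810872697407057 30.00275284051895 [-0.38  0.16  0.59  2.04 -0.11  0.97 -0.12]
```

Request:
jog_arm --pt "0.35 0 0 0 0 0 0" --pt "0.35 0 0 0 0 0 0" --pt "0.35 0 0 0 0 0 0" --pt "0.35 0 0 0 0 0 0" --pt "0.35 0 0 0 0 0 0"

```text
time: 8.07
position: [0.4809, -0.1121, 0.0514]
tool_rot: [2.614, 1.742, 0.0]
ft_force: [-0.5, 1.0, -0.1]
grip_width: 0.341
grip_force: 0.0
```

```bash
python3 st.py
python3 - <<'E'
from bench import ctrl
import cv2,numpy as np
a=ctrl.get_image('scene')['frame'][195:305,215:340];b=ctrl.get_image('side')['frame'][205:315,170:305]
cv2.imwrite('pics/z2.png',np.hstack([cv2.resize(i,None,fx=3,fy=3,interpolation=2) for i in(a,b)])[:,:,::-1])
E
```

```text
8.0667 [ 0.4809 -0.1121  0.0514] yaw y -22.649899732402293 tilt [ 0.001 -0.001 -1.   ] [-0.52322997  1.00796213 -0.11720487] [-0.10568002  0.04230101 -0.0209714 ] 0.3405506658882639 0.0 [-0.38  0.16  0.6   2.04 -0.11  0.96 -0.12]
```

View pics/z2.png

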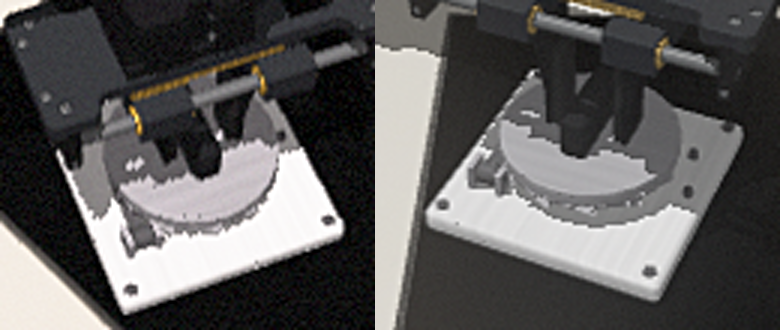

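The dial sits flat on its seat with the bar at zero, and the fingers are clear of it on both sides. Next I recentre, grip again and advance by 30°.

Request:
jog_arm --pt "0.35 -0.002 0.004 0 0 0 0" --pt "0 -0.002 0.004 0 0 0 0" --pt "0 -0.002 0.004 0 0 0 0" --pt "0 -0.002 0.004 0 0 0 0" --pt "0 -0.002 0.004 0 0 0 0"

```text
time: 8.58
position: [0.4796, -0.1094, 0.0511]
tool_rot: [-2.614, -1.743, 0.0]
ft_force: [-0.5, 0.2, -0.3]
grip_width: 0.181
grip_force: 30.0
```

Request:
jog_arm --pt "0 0 0 0 0 0 0" --pt "0 0 0 0 0 0 0" --pt "0 0 0 0 0 0 0" --pt "0 0 0 0 0 0 0" --pt "0 0 0 0 0 0 0"

```text
time: 9.0
position: [0.4796, -0.1094, 0.0511]
tool_rot: [-2.614, -1.743, 0.0]
ft_force: [-1.0, -0.0, -0.0]
grip_width: 0.18
grip_force: 30.0
```

```bash
python3 st.py
```

```text
9.0 [ 0.4796 -0.1094  0.0511] yaw y -22.616715272104273 tilt [-0.  0. -1.] [-0.99540399 -0.02225156 -0.02309625] [ 0.05006649  0.24349329 -0.0662647 ] 0.180029525122869 29.994564950466156 [-0.38  0.16  0.59  2.05 -0.11  0.96 -0.13]
```

Request:
jog_arm --pt "0 0 0 0 0 0 -0.15" --pt "0 0 0 0 0 0 -0.3" --pt "0 0 0 0 0 0 -0.45" --pt "0 0 0 0 0 0 -0.6" --pt "0 0 0 0 0 0 -0.7"

```text
time: 9.42
position: [0.4801, -0.1098, 0.0511]
tool_rot: [2.889, 1.232, 0.001]
ft_force: [1.6, -0.6, -1.1]
grip_width: 0.18
grip_force: 30.0
```

Request:
jog_arm --pt "0 0 0 0 0 0 -0.1" --pt "0 0 0 0 0 0 -0.2" --pt "0 0 0 0 0 0 -0.28" --pt "0 0 0 0 0 0 -0.32" --pt "0 0 0 0 0 0 -0.32"

```text
time: 9.83
position: [0.4803, -0.11, 0.0512]
tool_rot: [2.98, 0.991, 0.001]
ft_force: [2.8, -2.7, -2.7]
grip_width: 0.183
grip_force: 30.0
```

```bash
python3 st.py
```

```text
9.8333 [ 0.4803 -0.11    0.0512] yaw y -53.219732084497245 tilt [ 0.001 -0.001 -1.   ] [ 2.8356432 -2.7280545 -2.7235909] [-0.49844566 -0.31826039  0.02014274] 0.18316061565428945 29.99404102563858 [-0.43  0.17  0.65  2.05 -0.12  0.96 -0.65]
```

Request:
jog_arm --pt "0.3 0 0 0 0 0 0" --pt "0.6 0 0 0 0 0 0" --pt "0.8 0 0 0 0 0 0" --pt "0.8 0 0 0 0 0 0" --pt "0.8 0 0 0 0 0 0"

```text
time: 10.25
position: [0.4795, -0.1094, 0.0511]
tool_rot: [-2.981, -0.991, 0.0]
ft_force: [-0.2, -0.2, -0.6]
grip_width: 0.471
grip_force: 0.0
```

Request:
jog_arm --pt "0.8 0 0 0.03 0 0 0" --pt "0.8 0 0 0.1 0 0 0" --pt "0.8 0 0 0.18 0 0 0" --pt "0.8 0 0 0.26 0 0 0" --pt "0.8 0 0 0.33 0 0 0"

```text
time: 10.67
position: [0.4796, -0.1098, 0.2186]
tool_rot: [2.981, 0.991, 0.002]
ft_force: [1.7, -1.1, 0.5]
grip_width: 0.779
grip_force: 0.0
```

```bash
python3 st.py
python3 - <<'E'
from bench import ctrl
import cv2,numpy as np
a=ctrl.get_image('wrist')['frame'][60:240,130:380];b=ctrl.get_image('side')['frame'][205:315,170:305]
cv2.imwrite('pics/z3.png',np.hstack([cv2.resize(i,(390,330),interpolation=2) for i in(a,b)])[:,:,::-1])
E
```

```text
10.6667 [ 0.4796 -0.1098  0.2186] yaw y -53.23497422211339 tilt [ 0.001  0.    -1.   ] [ 1.71811963 -1.07731064  0.546494  ] [-0.12160166  0.03150011 -0.00339531] 0.7790083153273861 0.0 [-0.49 -0.04  0.65  1.86  0.03  1.31 -0.77]
```

View pics/z3.png

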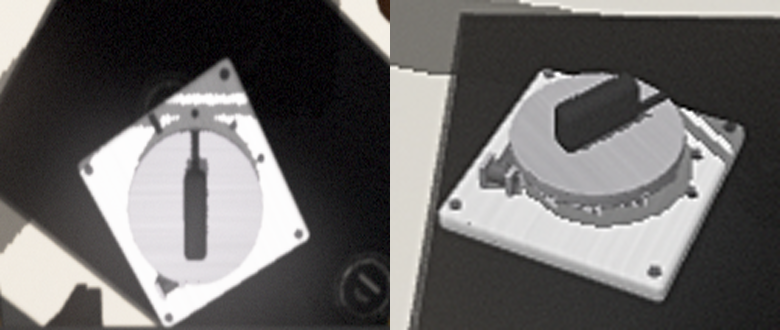

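The pointer (195,135) lines up with the first stud (195,113), one click past the zero bar (155,122). The dial is seated and the gripper is clear.

```bash
python3 -c "from bench import ctrl;print(ctrl.close_job())"
```

```text
the job is handed in; nothing more can be done
None
```

The dial was lifted, turned back to the zero stop, let down onto the pawl and advanced one click; it was seated at the first stud, with the arm clear, when I handed the job in at about 11 s.

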